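# Hold a swivel plate over the guide studs of a chair seat

## Robot

A 7-joint arm with a two-finger parallel gripper is mounted at the origin on the work surface; the furniture and walls round the work are solid. World frame = base frame: x ahead of the robot, y to its left, z up, the work surface at z = 0. Lengths are in m, angles in rad, forces in N, time in s.
With the tool pointing down it reaches from about 0.425 to 0.825 m from the base axis. Payload 3.6 kg.
Tool frame: the origin (TCP) lies at the very end of the fingers, on their centre line; the grasp point (between the pads) lies 19 mm behind it (grip_depth is the distance from the TCP to the grasp point, in m); z points along the fingers, y is the line along which they close (so a half turn about z gives the same grasp; the last joint's range is limited). The gripper opens to 93 mm and grips with 3 to 60 N. Pads are 15 mm wide; open, the fingers measure 128 mm over their backs; the gripper's body (75 mm by 188 mm) begins 65 mm behind the grasp point.
Start: joints at [1.206, 0.615, -0.013, 1.423, 0.008, 1.103, -0.04], TCP at [0.215, -0.613, 0.219] pointing down, gripper open.
Joint ranges: [-3.12, 3.12], [-0.3, 2.06], [-1.34, 1.32], [0.26, 2.42], [-1.36, 4.5], [0.01, 1.98], [-2.84, 2.84]. Speed limits (rad/s): [2.79, 2.79, 3.14, 3.14, 3.14, 3.14, 3.14].

## Interface

Orientations are given as a unit quaternion [w, x, y, z].
In Python, from bench import move_to, servo_line, movej, command_gripper, pause, ik, state, grab_frame, camera_info, IKError, close_job, trace, spot_point, grip_depth gives the robot as it stands. Calls block until the motion is done:
- move_to(position, orientation): joint-space move of the TCP to a pose.
- servo_line(position, rotation=None, rate=0.15, force_limit=None): straight line of the TCP; rotation=None keeps the orientation; rate is the mean speed in m/s. With force_limit (N) it stops when the force on the tool has changed by that much, and returns True; else False.
- movej(angles): joint-space move.
- command_gripper(opening): finger opening in m; the grip force is fixed at half the most; returns when the fingers have stopped.
- pause(seconds).
- ik(position, orientation): joint angles nearest the present ones, or None.
- state(): the state.
- grab_frame(name): name is "side" or "top"; returns the picture (384x512x3 uint8, blue, green, red); there is no depth.
- camera_info(name): a dict with "mtx" (3x3 intrinsics, pixels), "rvec" (rotation vector, rad) and "tvec" (3), from world to camera coordinates, as OpenCV has them. Camera axes: x right, y down, z forward; pixel columns grow to the right and rows downward; lengths in m; the calibration is good to about 2 mm. A picture is of the moment at which its call begins. camera_info takes no time and is no camera call.
A pose or a line that the arm cannot do raises IKError and nothing moves.
- close_job(): hands the job in; it is judged then, once.
Trained networks look in the newest picture that a camera, given by its name, has taken for a name from the list of things; names that differ only in an ending like _2 or _b are one class to them, and where a whole thing is asked for, a point or a joint stands for the part that bears it (a point fixed in the world has none). Each returns a list of dicts, best first, with "conf" (0 to 1); they miss things now and then, are a little off and sometimes report something else, mostly with a low value. They report only what shows in the picture. A call takes as long as a camera call.
- trace(camera, query): "mask" (384x512 bool, what is visible of it) and "at" ([row, column] in pixels, amid what is visible of it).
- spot_point(camera, query): "at" ([row, column] in pixels: a listed point, or the origin of a listed thing).
The state is a dict: "time_s": time; "joints": joint angles; "dq": joint speeds; "joint_efforts": joint torques, N m; "eef_pos": TCP position; "orientation": TCP orientation; "contact_force": force on the tool from outside, world axes, zero at the start; "moment": the same for the moment, N m; "opening": finger opening in m; "grip_force": force on a finger pad.
Only numpy, scipy, OpenCV 4.12 (cv2) and the standard library are available. Lean on these libraries where they do the work, as an engineer would, in place of code of your own. Each camera call takes 0.05 s, during which the arm holds its last target. There are 200 camera calls.

## Task

The upturned chair seat on the bench gets its swivel plate: slip the loose black rubber spacer down over the bare guide stud until it lies flat on the board, and let go of it. Then take the steel swivel plate by its upright socket, turn it so that all four of its holes match the four threaded holes (they match one way round only: upturned edge towards the wider-spaced pair), lower it over the two guide studs and finish holding it there, level and hanging free, about a centimetre clear of the spacers, so that I can start the bolts. Leave the glue bottle, the webbing roll and the tack tin where they stand.

Things in the scene. Friction and masses are not known exactly. Their poses are not given: they have to be found in the camera images.
- spacer_mid (a point): centre of the loose black rubber spacer, a ring 32 mm across outside, 14 mm inside and 12 mm high, lying flat on the board behind the narrower-spaced pair of threaded holes (this point is 6 mm above the board)
- spacer: the same spacer; origin at the centre of its underside, z up its axis
- fixing_mid (a point): middle of the fixing place, on top of a brown plywood board (200 x 160 mm, top 66 mm above the bench) screwed on the upturned seat. x points along the board to the wider-spaced pair of threaded holes, z up. The board reaches 72 mm to +x, 128 mm to -x, 80 mm to each side. Threaded holes at (x, y) = nut0 (45, 60), nut1 (45, -60), nut2 (-45, 45), nut3 (-45, -45) mm
- nut0 (a point): point on top of the board, in the middle of threaded hole 0: here the bare guide stud, a headless upright steel stud 8 mm thick and 45 mm high with a tapered nose; the loose spacer goes over it. Axes as fixing_mid.
- nut1 (a point): point on top of the board, in the middle of threaded hole 1: no stud, a 12 mm high black spacer of the same size as the loose one is already glued round it. Axes as fixing_mid.
- nut2 (a point): point on top of the board, in the middle of threaded hole 2: no stud, a glued 12 mm spacer round it. Axes as fixing_mid.
- nut3 (a point): point on top of the board, in the middle of threaded hole 3: the second guide stud, 8 mm thick and 45 mm high, with a glued 12 mm spacer round it. Axes as fixing_mid.
- hub (a point): grip point of the swivel plate that lies on the bench: on the axis of its upright dark socket tube (42 mm across, straight from 18 to 66 mm above the plate's underside), 42 mm above the underside. Low dome and gussets round its foot, up to 18 mm high, reach 36 mm out. x points to the plate's turned-up edge, z up; the socket may be gripped at any yaw
- plate: the steel swivel plate, 125 mm in x, 155 mm in y, 4 mm thick, turned-up edge 16 mm high, about 0.45 kg; origin at the centre of its underside, 42 mm below hub, axes as hub. Its holes lie at (x, y) = (45, 60), (45, -60), (-45, 45), (-45, -45) mm
- hole0 (a point): centre of the plate's hole 0 (13 mm across) on the plate's underside; it belongs over nut0. Axes as hub.
- hole1 (a point): centre of the plate's hole 1 (13 mm across) on the plate's underside; it belongs over nut1. Axes as hub.
- hole2 (a point): centre of the plate's hole 2 (13 mm across) on the plate's underside; it belongs over nut2. Axes as hub.
- hole3 (a point): centre of the plate's hole 3 (13 mm across) on the plate's underside; it belongs over nut3. Axes as hub.
- seat: the grey padded chair seat lying face down, about 430 x 360 x 58 mm, fixed to the bench, with the board, studs and glued spacers; origin at the centre of its underside, z up
- glue_bottle: bystander, leave alone: white glue bottle with green cap, 63 mm across, 172 mm high; origin at the bottom
- webbing_roll: bystander, leave alone: brown roll of webbing, 95 mm across, 50 mm high; origin at the bottom
- tack_tin: bystander, leave alone: open red tin of tacks, 71 mm across, 29 mm high; origin at the bottom

How it is judged:
On the way, in this order (a step that is already met when the one before it is completed fails the run):
1. the loose spacer lies flat round the bare guide stud and is let go (horizontal distance between spacer_mid and nut0 below 0.005 m and z of spacer_mid in the frame of fixing_mid below 0.009 m and contact force between the fingers and spacer below 0.1 N), for 0.2 s.
2. the plate is lifted over the studs by the gripper (z of hub in the frame of fixing_mid above 0.09 m and horizontal distance between hub and fixing_mid below 0.04 m and contact force between the fingers and plate above 2 N), for 0.1 s.
At the end, for the whole second after the job is handed in: spacer flat round the bare stud, let go; gripper holds the plate at rest, each hole within 4 mm sideways of its threaded hole and its underside 14 to 32 mm above the board (2 to 20 mm over the spacers, studs through it), off the loose spacer, pressing on the studs under 5 N (all of step 1 and horizontal distance between hole0 and nut0 below 0.004 m and horizontal distance between hole1 and nut1 below 0.004 m and horizontal distance between hole2 and nut2 below 0.004 m and horizontal distance between hole3 and nut3 below 0.004 m and z of hole0 in the frame of fixing_mid between 0.014 and 0.032 m and z of hole1 in the frame of fixing_mid between 0.014 and 0.032 m and z of hole2 in the frame of fixing_mid between 0.014 and 0.032 m and z of hole3 in the frame of fixing_mid between 0.014 and 0.032 m and contact force between the fingers and plate above 2 N and contact force between plate and seat below 5 N and contact force between plate and spacer below 0.5 N and linear speed of plate below 0.02 m/s); the arm keeps its last pose, push and grip.
It fails at once if the glue bottle, webbing roll or tack tin is pushed by more than 3 cm (distance of any of glue_bottle, webbing_roll, tack_tin from where it was at the start of the episode above 0.03 m).
It also fails if it takes over 54 s, if anything falls off the work surface, if the arm or the gripper's body presses on something with over 40 N, if the wrist force passes 120 N, or if a joint passes its speed limit or range.

## Working session

There is one attempt and no reset: what is moved stays moved. The work goes in short steps, each a Python script; the robot and the scene stay as the last script left them, time stands still between calls to the robot, and variables do not carry over. Pictures are saved under pics/ and viewed, at most 10 in all, crops included, and the job is handed in when it is done.

```bash
mkdir -p pics; ls; cat > h.py <<'E'
import numpy as np, cv2
from bench import *
def cam(n):
    c=camera_info(n); K=np.array(c["mtx"],float); r=np.array(c["rvec"],float).reshape(3,1); t=np.array(c["tvec"],float).reshape(3,1)
    return K,r,t
def P(n):
    K,r,t=cam(n); return K@np.hstack([cv2.Rodrigues(r)[0],t])
def tri(at):  # dict cam->[row,col]
    A=[]
    for n,(v,u) in at.items():
        p=P(n); A+=[u*p[2]-p[0], v*p[2]-p[1]]
    X=np.linalg.svd(np.array(A))[2][-1]; return X[:3]/X[3]
def onz(n,at,z):
    K,r,t=cam(n); R=cv2.Rodrigues(r)[0]; d=R.T@np.linalg.solve(K,[at[1],at[0],1]); o=(-R.T@t).ravel()
    return o+d*(z-o[2])/d[2]
def proj(n,X):
    K,r,t=cam(n); return cv2.projectPoints(np.array(X,float).reshape(-1,1,3),r,t,K,None)[0].reshape(-1,2)[:,::-1]
E
python3 - <<'E'
from h import *
np.set_printoptions(precision=4,suppress=True)
s=state(); print(s["time_s"],s["eef_pos"],s["orientation"],s["opening"],grip_depth)
for n in("top","side"):
    f=grab_frame(n); cv2.imwrite(f"pics/{n}0.png",cv2.resize(f,(768,576),interpolation=cv2.INTER_CUBIC))
    K,r,t=cam(n); R=cv2.Rodrigues(r)[0]; print(n,"cam at",(-R.T@t).ravel(),"fwd",R[2],K[0,0])
for q in["spacer_mid","fixing_mid","nut0","nut1","nut2","nut3","hub","hole0","hole1","hole2","hole3","glue_bottle","webbing_roll","tack_tin"]:
    a={}
    for n in("top","side"):
        d=spot_point(n,q); print(q,n,[(np.round(x["at"],1).tolist(),round(x["conf"],2)) for x in d[:3]])
        if d:a[n]=d[0]["at"]
    if len(a)==2:
        X=tri(a); print("   ",X,"res",[np.abs(proj(n,X)[0]-a[n]).max().round(1) for n in a])
E
```

```text
pics
0.0 [ 0.2152 -0.6125  0.2175] [-0.0013  0.9858  0.1682 -0.0002] 0.09304625130088749 0.0188
top cam at [0.2555 0.2424 1.0182] fwd [ 0.2099 -0.0083 -0.9777] 361.00782675354753
side cam at [ 0.4307 -0.5298  0.5875] fwd [ 0.0227  0.818  -0.5747] 369.78765869320284
spacer_mid top [([189.6, 356.1], 0.68), ([182.0, 208.9], 0.15)]
spacer_mid side [([277.8, 267.9], 0.5)]
    [ 0.4744 -0.0654  0.0567] res [np.float64(1.0), np.float64(1.4)]
fixing_mid top [([170.3, 324.4], 0.75)]
fixing_mid side [([245.2, 288.6], 0.59), ([256.7, 265.0], 0.54)]
    [0.525  0.0184 0.0609] res [np.float64(0.8), np.float64(1.0)]
nut0 top [([196.3, 332.7], 0.96), ([180.9, 297.8], 0.9), ([166.5, 344.2], 0.82)]
nut0 side [([243.5, 323.3], 0.91), ([250.0, 257.2], 0.9), ([268.0, 295.9], 0.87)]
    [ 0.5242 -0.0044  0.0751] res [np.float64(26.6), np.float64(32.4)]
nut1 top [([196.3, 332.7], 0.96), ([180.9, 297.8], 0.9), ([166.5, 344.2], 0.82)]
nut1 side [([243.5, 323.3], 0.91), ([250.0, 257.2], 0.9), ([268.0, 295.9], 0.87)]
    [ 0.5242 -0.0044  0.0751] res [np.float64(26.6), np.float64(32.4)]
nut2 top [([196.3, 332
[... 1339 characters left out ...]
), ([227.1, 238.6], 0.69), ([181.4, 248.4], 0.64)]
hole3 side [([182.7, 269.8], 0.84), ([207.9, 272.6], 0.82), ([181.0, 241.1], 0.8)]
    [ 0.5054  0.3348 -0.0015] res [np.float64(0.5), np.float64(0.5)]
glue_bottle top [([176.9, 128.7], 0.8), ([180.0, 298.1], 0.54)]
glue_bottle side [([141.2, 274.7], 0.76), ([182.3, 271.3], 0.75)]
    [0.5344 0.5746 0.004 ] res [np.float64(0.7), np.float64(0.6)]
webbing_roll top [([180.9, 156.9], 0.84), ([166.7, 345.0], 0.58), ([188.9, 358.9], 0.47)]
webbing_roll side []
tack_tin top [([268.6, 212.9], 0.73), ([188.2, 358.3], 0.69)]
tack_tin side [([178.7, 184.3], 0.76), ([199.6, 227.1], 0.63)]
    [0.267  0.3304 0.012 ] res [np.float64(1.0), np.float64(0.9)]
```

View pics/top0.png

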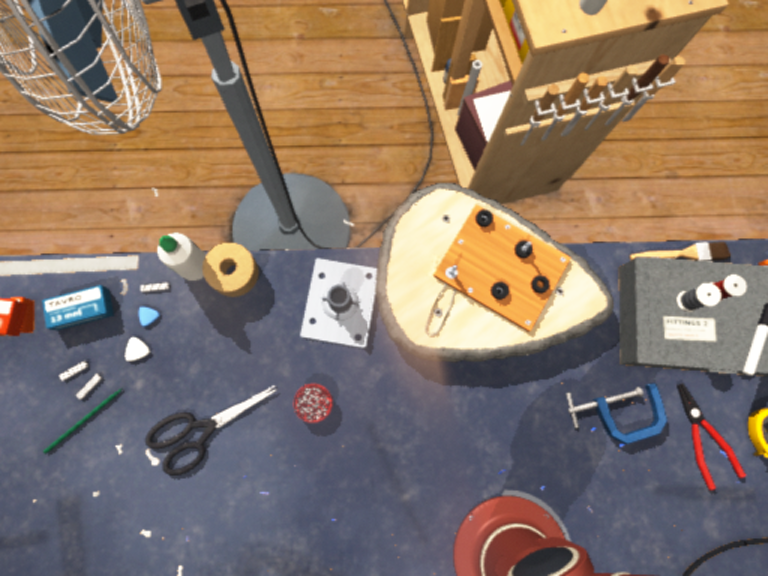

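View pics/side0.png

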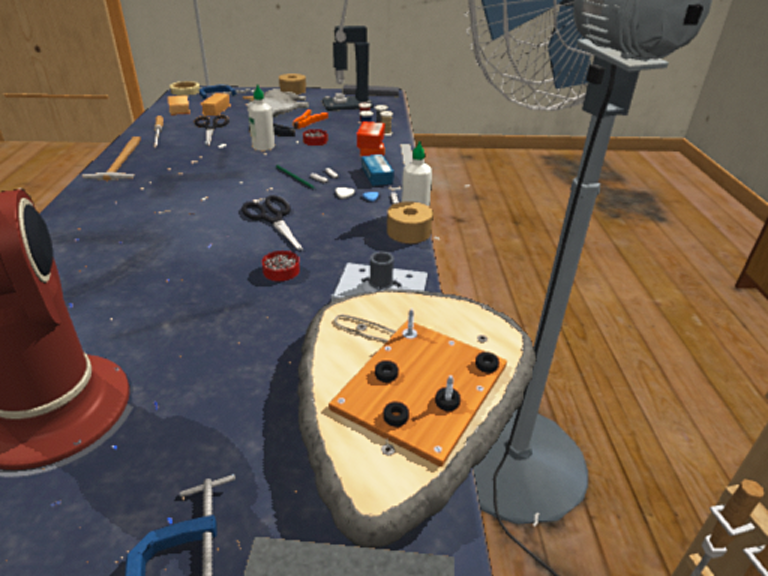

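The top view shows the bare stud at about (452,272) px in the doubled picture. The glued spacers are at (484,218), (524,248, with the second stud) and (500,290), and the loose spacer is at (541,284). The plate is at about (340,300). The side view shows the same layout: bare stud (410,333), loose spacer (396,413). Next I fit rigid models to the detections.

```bash
cat >> h.py <<'E'
from scipy.optimize import least_squares, linear_sum_assignment
H=np.array([[45,60],[45,-60],[-45,45],[-45,-45]])/1000.
def model(p,extra=()):
    c,s=np.cos(p[3]),np.sin(p[3]); L=np.array([[x,y,0] for x,y in H]+list(extra),float)
    return L@np.array([[c,s,0],[-s,c,0],[0,0,1]])+np.array(p[:3])
def fit(obs,obsx,p0,extra=()):
    """obs: cam->list of unlabelled hole pixels; obsx: list (cam,idx,pixel) of labelled extras"""
    def res(p):
        X=model(p,extra); r=[]
        for n,l in obs.items():
            q=proj(n,X[:4]); l=np.array(l); D=np.linalg.norm(l[:,None]-q[None],axis=2); i,j=linear_sum_assignment(D); r+=list((l[i]-q[j]).ravel())
        for n,k,a in obsx: r+=list(proj(n,X[4+k])[0]-a)
        return np.array(r)
    best=None
    for yaw in np.arange(-np.pi,np.pi,np.pi/8):
        s=least_squares(res,[*p0,yaw],loss="soft_l1",x_scale=[.01,.01,.01,.1])
        if best is None or s.cost<best.cost: best=s
        if not hasattr(fit,'all'): fit.all=[]
        fit.all.append((s.cost,s.x))
    return best.x,best.cost,res(best.x)
E
python3 - <<'E'
from h import *
np.set_printoptions(precision=4,suppress=True)
def get(q,n): return [x for x in spot_point(n,q)]
for n in("top","side"): grab_frame(n)
no={};ho={};hx=[]
for n in("top","side"):
    a=get("nut0",n); b=get("hole0",n); no[n]=[x["at"] for x in a if x["conf"]>.4]; ho[n]=[x["at"] for x in b if x["conf"]>.4]
    print(n,"nut",[(np.round(x["at"],1).tolist(),round(x["conf"],2)) for x in a]); print(n,"hole",[(np.round(x["at"],1).tolist(),round(x["conf"],2)) for x in b])
hx=[("top",0,[195.9,228.5]),("side",0,[179.1,256.1])]
fx=[("top",0,[170.3,324.4]),("side",0,[245.2,288.6])]
def alts(): 
    out=[]
    for c,x in sorted(fit.all,key=lambda z:z[0]):
        x=x.copy(); x[3]=(x[3]+np.pi)%(2*np.pi)-np.pi
        if all(abs(x-o[1]).max()>.02 for o in out): out.append((c,x))
    fit.all=[]; return out[:3]
F=fit(no,[],[.525,.018,.06]); print("fix"); [print(o) for o in alts()]; print(F[2])
G=fit(ho,hx,[.464,.284,0],[(0,0,.042)]); print("plate"); [print(o) for o in alts()]; print(G[2])
ims=[]
for n in("top","side"):
    f=grab_frame(n); 
    for X0,col in((model(F[0],[(0,0,0)]),(255,0,255)),(model(G[0],[(0,0,.042)]),(255,0,255))):
        c=proj(n,X0).mean(0).astype(int); r0,c0=c-[40,50]; k=4
        im=cv2.resize(f[r0:r0+80,c0:c0+100],None,fx=k,fy=k,interpolation=cv2.INTER_CUBIC)
        for i,(v,u) in enumerate(proj(n,X0)):
            q=(int((u-c0+.5)*k),int((v-r0+.5)*k)); cv2.circle(im,q,2,col,-1); cv2.putText(im,str(i),(q[0]+6,q[1]),0,.5,(0,255,0),1)
        print(n,r0,c0)
        ims.append(im[:290])
cv2.imwrite("pics/crops.png",np.vstack([np.hstack(ims[:2]),np.hstack(ims[2:])]))
E
```

```text
top nut [([180.8, 298.7], 0.81), ([196.5, 332.0], 0.72), ([143.1, 322.2], 0.66), ([166.2, 347.5], 0.66), ([183.5, 245.4], 0.51)]
top hole [([183.3, 249.8], 0.81), ([213.9, 203.5], 0.7), ([223.5, 237.8], 0.64), ([166.5, 345.1], 0.33)]
side nut [([242.4, 321.9], 0.75), ([250.6, 257.7], 0.71), ([218.3, 273.2], 0.62)]
side hole [([185.0, 270.4], 0.95), ([205.7, 274.2], 0.91), ([181.6, 244.4], 0.82), ([197.2, 227.0], 0.79)]
fix
(np.float64(10.477497278220314), array([0.5212, 0.0175, 0.0657, 0.9909]))
(np.float64(34.01652754596156), array([0.5274, 0.017 , 0.0654, 2.488 ]))
(np.float64(41.341403654262926), array([ 0.5213,  0.0203,  0.0589, -0.5268]))
[-0.7247 -1.4053  2.4803  0.3081 -2.9357  0.4806 -0.6656 -0.0894  0.2446
 -2.4323  2.7348  0.2678 -2.5752 -0.1551]Traceback (most recent call last):
  File "<stdin>", line 18, in <module>
  File "h.py", line 33, in fit
    s=least_squares(res,[*p0,yaw],loss="soft_l1",x_scale=[.01,.01,.01,.1])
    return func(*args, **kwargs)
    result = trf(vector_fun.fun, vector_fun.jac, x0, f0, J0, lb, ub, ftol, xtol,
                 gtol, max_nfev, x_scale
[... 1124 characters left out ...]
^^^^^^^^^^^^^^^^^^^
    return np.atleast_1d(self.fun(x))
                         ~~~~~~~~^^^
    return self.f(x, *self.args, **self.kwargs)
           ~~~~~~^^^^^^^^^^^^^^^^^^^^^^^^^^^^^^
  File "h.py", line 29, in res
    for n,k,a in obsx: r+=list(proj(n,X[4+k])[0]-a)
                               ~~~~^^^^^^^^^^
  File "h.py", line 17, in proj
    K,r,t=cam(n); return cv2.projectPoints(np.array(X,float).reshape(-1,1,3),r,t,K,None)[0].reshape(-1,2)[:,::-1]
          ~~~^^^
  File "h.py", line 4, in cam
    c=camera_info(n); K=np.array(c["mtx"],float); r=np.array(c["rvec"],float).reshape(3,1); t=np.array(c["tvec"],float).reshape(3,1)
ValueError: time passes only in moves, steps and waits
```

```bash
python3 - <<'E'
import re
s=open('h.py').read()
s=s.replace("def cam(n):\n","import functools\n@functools.cache\ndef cam(n):\n",1); open('h.py','w').write(s)
E
cat > meas.py <<'E'
from h import *
import json
D=[]
for k in range(5):
    for n in("top","side"):
        f=grab_frame(n); cv2.imwrite(f"pics/raw_{n}{k}.png",f)
        for q in("nut0","hole0","hub","spacer_mid"):
            for x in spot_point(n,q): D.append((n,q,*map(float,x["at"]),float(x["conf"])))
json.dump(D,open("det.json","w"))
E
python3 meas.py; cat > fitall.py <<'E'
from h import *
import json
np.set_printoptions(precision=4,suppress=True)
D=json.load(open("det.json"))
def near(n,q,X,tol):  # median of detections near each predicted pixel
    out=[]
    pts=np.array([d[2:4] for d in D if d[0]==n and d[1]==q and d[4]>.3])
    for c in proj(n,X):
        m=pts[np.linalg.norm(pts-c,axis=1)<tol]; out.append((np.median(m,axis=0) if len(m) else None,len(m), m.std(0) if len(m) else None))
    return out
def refine(q,p,tol,extra=(),hub=False):
    for it in range(3):
        X=model(p,extra); ob=[]
        for n in("top","side"):
            ob+=[(n,i,o[0],o[1]) for i,o in enumerate(near(n,q,X[:4],tol)) if o[1]]
            if hub:
                o=near(n,"hub",X[4:5],tol)[0]
                if o[1]: ob.append((n,4,o[0],o[1]))
        f=lambda p:np.concatenate([(proj(n,model(p,extra)[i])[0]-a) for n,i,a,w in ob])
        s=least_squares(f,p,loss="soft_l1",x_scale=[.01,.01,.01,.1]); p=s.x
    r=f(p).reshape(-1,2); return p,s.cost,[(o[0],o[1],o[3],x.round(1).tolist()) for o,x in zip(ob,r)]
if __name__=="__main__":
    F=refine("nut0",[.5212,.0175,.0657,.9909],6); print("fix",F[0],F[1]); [print(x) for x in F[2]]
    G=[refine("hole0",[.464,.284,0,y],7,[(0,0,.042)],True) for y in (1.45+.2,1.25,-1.5,-1.7)]
    for g in G: print("plate",g[0],g[1],len(g[2]))
    G=min(G,key=lambda g:g[1]-5*len(g[2])); [print(x) for x in G[2]]
    a={n:near(n,"spacer_mid",[[.4744,-.0654,.06]],7)[0] for n in("top","side")}; print(a); S=tri({n:a[n][0] for n in a}); print("spacer",S)
    json.dump([list(F[0]),list(G[0]),list(S)],open("pose.json","w"))
    ims=[]
    for n in("top","side"):
        f=cv2.imread(f"pics/raw_{n}0.png")
        for X0 in(np.vstack([model(F[0],[(0,0,0)]),S]),model(G[0],[(0,0,.042)])):
            c=proj(n,X0).mean(0).astype(int); r0,c0=c-[36,50]; k=4
            im=cv2.resize(f[r0:r0+72,c0:c0+100],None,fx=k,fy=k,interpolation=cv2.INTER_CUBIC)
            for i,(v,u) in enumerate(proj(n,X0)):
                q=(int((u-c0+.5)*k),int((v-r0+.5)*k)); cv2.circle(im,q,2,(255,0,255),-1); cv2.putText(im,str(i),(q[0]+8,q[1]),0,.5,(0,255,0),1)
            ims.append(im)
    cv2.imwrite("pics/crops.png",np.vstack([np.hstack(ims[:2]),np.hstack(ims[2:])]))
E
python3 fitall.py
```

```text
fix [0.5198 0.018  0.063  0.9773] 8.1437732816407
('top', 0, 5, [1.5, 0.3])
('top', 1, 5, [2.1, -1.5])
('top', 2, 4, [-2.0, -0.1])
('top', 3, 5, [0.9, 1.6])
('side', 0, 4, [1.0, 0.6])
('side', 1, 5, [0.3, 0.7])
('side', 2, 5, [-2.2, -0.6])
('side', 3, 5, [-0.3, 0.6])
plate [ 0.4577  0.2836 -0.0075  1.6357] 10.93904950066732 6
plate [ 0.4655  0.2864 -0.0007  1.249 ] 16.617645342827075 7
plate [ 0.4574  0.2883 -0.0017 -1.8045] 12.179111662538592 10
plate [ 0.4574  0.2883 -0.0017 -1.8045] 12.179111662538663 10
('top', 0, 4, [-0.1, -1.5])
('top', 1, 4, [1.9, -0.3])
('top', 2, 5, [0.4, 3.9])
('top', 3, 5, [-0.1, 4.2])
('top', 4, 5, [0.7, -0.6])
('side', 0, 5, [0.3, 0.3])
('side', 1, 5, [-1.1, 1.2])
('side', 2, 5, [-1.0, 2.4])
('side', 3, 5, [0.5, -0.6])
('side', 4, 5, [0.3, 0.0])
{'top': (array([189.05, 359.85]), 4, array([0.9233, 1.2911])), 'side': (array([277.35, 264.65]), 4, array([1.6991, 0.7778]))}
spacer [ 0.4704 -0.0725  0.0669]
```

View pics/crops.png

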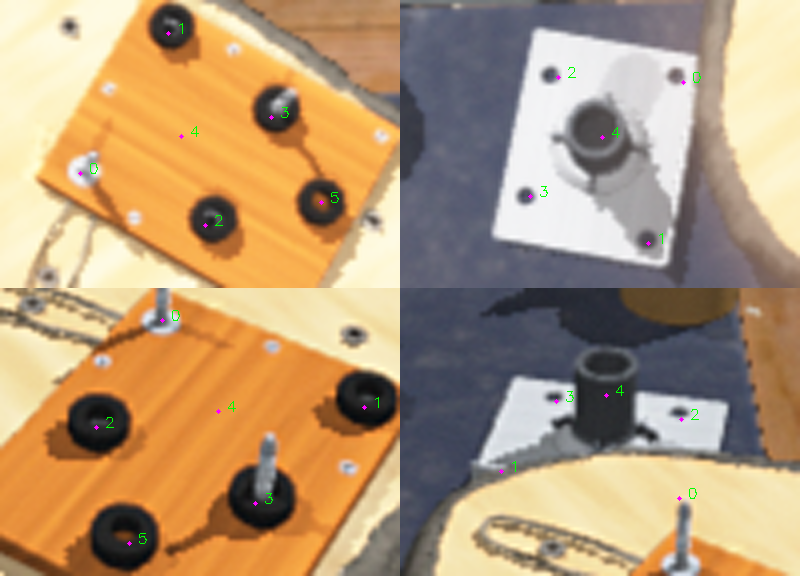

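The crops show clean dark rings on the board. The wider pair of plate holes and the turned-up edge are on the right side of the plate in the top view (yaw about -1.8). I'll now refine from image blobs: ring silhouettes and dark holes.

```bash
cat > blob.py <<'E'
from h import *
import json
np.set_printoptions(precision=4,suppress=True)
def blob(img,px,rad,thr,k=8):
    """hull centroid [row,col] of the dark blob by px, sub-pixel"""
    r0,c0=(np.array(px)-rad).round().astype(int); w=int(2*rad+1)
    im=cv2.resize(img[r0:r0+w,c0:c0+w],None,fx=k,fy=k,interpolation=cv2.INTER_CUBIC).max(2)
    m=(im<thr).astype(np.uint8); cs,_=cv2.findContours(m,cv2.RETR_EXTERNAL,cv2.CHAIN_APPROX_NONE)
    cs=[cv2.convexHull(c) for c in cs if cv2.contourArea(c)>(1.5*k)**2*.5]
    if not cs: return None,0,0
    def ctr(c): M=cv2.moments(c); return np.array([M["m01"],M["m10"]])/max(M["m00"],1e-9)
    c=min(cs,key=lambda c:np.linalg.norm(ctr(c)-k*w/2)-0.3*np.sqrt(cv2.contourArea(c)))
    v=(ctr(c)+.5)/k-.5; return v+[r0,c0],cv2.contourArea(c)/k/k,0
def med(n): return np.median([cv2.imread(f"pics/raw_{n}{k}.png") for k in range(5)],axis=0).astype(np.uint8)
if __name__=="__main__":
    F,G,S=[np.array(x) for x in json.load(open("pose.json"))]
    I={n:med(n) for n in("top","side")}
    ob=[];ls={}
    X=model(F); X[:,2]=.072
    for n in I:
        for i in(1,2,3):
            c,a,_=blob(I[n],proj(n,X[i])[0],9,75); print(n,"ring",i,c,"area",a); ob.append((n,i,c))
        c,a,_=blob(I[n],proj(n,[S[0],S[1],.072])[0],9,75); print(n,"loose",c,a); ls[n]=c
    Xm=lambda p:model(p)+[0,0,.006]
    f=lambda p:np.concatenate([proj(n,Xm(p)[i])[0]-c for n,i,c in ob])
    s=least_squares(f,F,x_scale=[.01,.01,.01,.1]); F2=s.x; print("fix",F2,s.cost,f(F2).reshape(-1,2).tolist())
    L=tri(ls); print("loose",L,"local",(model([0,0,0,-F2[3]])*0+0)[0,:0],)
    c,sn=np.cos(F2[3]),np.sin(F2[3]); d=L-F2[:3]; print("loose in fixing",c*d[0]+sn*d[1],-sn*d[0]+c*d[1],d[2])
    print("ring tri",[(i,tri({n:c for n,j,c in ob if j==i})) for i in(1,2,3)])
    X=model(G); X[:,2]=.003
    oh=[]
    for n,ids in(("top",(0,2,3)),("side",(2,3))):
        for i in ids:
            c,a,_=blob(I[n],proj(n,X[i])[0],4,115); print(n,"hole",i,c,a,proj(n,X[i])[0]); 
            if c is not None: oh.append((n,i,c))
    json.dump([F2.tolist(),L.tolist(),[(n,i,list(c)) for n,i,c in oh]],open("blob.json","w"))
    f=lambda p:np.concatenate([proj(n,model([*p[:2],.003,p[2]])[i])[0]-c for n,i,c in oh])
    s=least_squares(f,G[[0,1,3]],loss="soft_l1",x_scale=[.01,.01,.1]); print("plate",s.x,s.cost,f(s.x).reshape(-1,2).round(2).tolist())
E
python3 blob.py
```

```text
top ring 1 [145.2948 322.4953] area 79.0078125
top ring 2 [193.4947 332.9559] area 85.1953125
top ring 3 [166.209  348.6129] area 81.71875
top loose [189.3409 359.8489] 87.96875
side ring 1 [241.4749 324.1907] area 161.9765625
side ring 2 [247.5242 257.0736] area 171.75
side ring 3 [266.075  297.8543] area 196.390625
side loose [276.0558 263.4698] 215.1640625
fix [0.5207 0.0154 0.0633 0.9979] 0.32212567948431503 [[0.46190770574398243, 0.058665865180330456], [0.36174989442699257, -0.012571436001735492], [0.28026475050015165, 0.06056508038585662], [-0.09604334046727558, 0.2502340167973216], [-0.0830020061910659, 0.24185142628431322], [-0.020607948128770204, 0.2767055127482081]]
loose [ 0.4686 -0.0716  0.0695] local []
loose in fixing -0.10140675020795151 -0.0033707936047734574 0.0062068286349989815
ring tri [(1, array([0.5959, 0.0208, 0.0693])), (2, array([0.4587, 0.0018, 0.0694])), (3, array([ 0.5343, -0.0467,  0.0693]))]
top hole 0 None 0 [184.761  247.5041]
top hole 2 [183.1587 213.8486] 4.5859375 [183.3688 216.0349]
top hole 3 [213.4712 207.8947] 6.0546875 [213.3929 208.8921]
side hole 2 [183.6102 272.3813] 3.890625 [183.9186 272.8616]
side hole 3 [179.7619 241.0759] 3.7265625 [179.4332 241.6305]
plate [ 0.4586  0.2915 -1.7657] 0.7480022637595025 [[0.31, 0.36], [0.25, 0.34], [-0.76, 0.31], [-0.7, 0.24]]
```

```bash
cat >> h.py <<'E'
from scipy.spatial.transform import Rotation as Rot
def down(yaw):
    """tool pointing down, closing line (tool y) at yaw"""
    y=np.array([np.cos(yaw),np.sin(yaw),0]); z=np.array([0,0,-1.]); q=Rot.from_matrix(np.column_stack([np.cross(y,z),y,z])).as_quat()
    return [q[3],*q[:3]]
def st(): 
    s=state(); print("t %.2f tcp %s j7 %.2f open %.4f grip %.1f F %s"%(s["time_s"],np.round(s["eef_pos"],4),s["joints"][6],s["opening"],s["grip_force"],np.round(s["contact_force"],1)))
E
python3 - <<'E'
from blob import *
F,L,oh=json.load(open("blob.json")); G=[.4586,.2915,.003,-1.7657]
I={n:med(n) for n in("top","side")}; ob=[]
for n,ids in(("top",range(4)),("side",(2,3))):
    for i in ids:
        p=proj(n,model(G)[i])[0]; r0,c0=p.round().astype(int)-4; g=I[n][r0:r0+9,c0:c0+9].max(2)
        thr=(float(g.min())+float(np.percentile(g,60)))/2
        c,a,_=blob(I[n],p,4,thr); print(n,i,c,a,thr,g.min()); 
        if c is not None: ob.append((n,i,c))
f=lambda p:np.concatenate([proj(n,model([*p[:2],.003,p[2]])[i])[0]-c for n,i,c in ob])
s=least_squares(f,[.4586,.2915,-1.7657],loss="soft_l1",x_scale=[.01,.01,.1]); print("plate",s.x,s.cost,f(s.x).reshape(-1,2).round(2).tolist())
# ik options
nut0=model(F)[0]; hub=[*s.x[:2],.042]
for name,p,yaws in(("spacer",[L[0],L[1],.068],[F[3]+np.pi/2,F[3]-np.pi/2]),("nut0",[nut0[0],nut0[1],.07],[F[3]+np.pi/2,F[3]-np.pi/2])):
    for y in yaws: q=ik(p,down(y)); print(name,round(y,2),None if q is None else np.round(q,2))
rot=F[3]-s.x[2]
for y in np.arange(-np.pi,np.pi,np.pi/8):
    a=ik([hub[0],hub[1],.15],down(y)); b=ik([F[0],F[1],.066+.02+.023],down(y+rot)); print(round(y,2),*[None if q is None else round(q[6],2) for q in(a,b)])
E
```

```text
top 0 [183.5181 245.5058] 11.515625 177.0 118
top 1 [224.4753 238.3404] 16.3359375 123.5 82
top 2 [183.2844 214.0074] 12.234375 168.0 94
top 3 [213.5379 207.9079] 12.828125 169.0 95
side 2 [183.5993 272.3525] 7.5 153.0 82
side 3 [179.7224 241.0785] 6.5859375 149.5 73
plate [ 0.4584  0.2917 -1.7658] 0.6896706670957382 [[0.2, 0.16], [-0.17, 0.08], [0.23, 0.16], [0.23, 0.28], [-0.77, 0.29], [-0.69, 0.19]]
spacer 2.57 [ 0.79  0.88 -1.15  2.06  1.03  0.96  1.63]
spacer -0.57 [ 0.24  0.59 -0.2   2.08  0.23  0.5  -0.7 ]
nut0 2.57 [ 0.46  0.9  -1.15  1.98  1.02  1.    1.36]
nut0 -0.57 [-0.06  0.61 -0.23  2.    0.26  0.56 -1.04]
-3.14 1.75 -0.71
-2.75 2.14 -0.39
-2.36 -2.28 -0.06
-1.96 -2.79 0.26
-1.57 -2.51 0.59
-1.18 -2.18 0.92
-0.79 -1.82 1.02
-0.39 -1.48 1.41
0.0 -1.15 1.81
0.39 -0.81 -2.26
0.79 -0.45 -2.57
1.18 -0.06 -2.29
1.57 0.32 -1.98
1.96 0.57 -1.66
2.36 0.97 -1.34
2.75 1.36 -1.02
```

The plate fit is good to about 0.2 px in the top view. Heights agree too: the ring middles measure 69–70 mm against the nominal 72 mm. Next is the spacer grasp.

```bash
python3 - <<'E'
from h import *; import json
F,L,_=json.load(open("blob.json")); y=F[3]-np.pi/2
move_to([L[0],L[1],.15],down(y)); command_gripper(.05); st()
print(servo_line([L[0],L[1],.0685],rate=.12,force_limit=4)); st()
command_gripper(.02); st()
servo_line([L[0],L[1],.16],rate=.15); st()
n0=model(F)[0]
servo_line([n0[0],n0[1],.16],rate=.2); servo_line([n0[0],n0[1],.122],rate=.1); st()
ims=[]
for n in("top","side"):
    f=grab_frame(n); cv2.imwrite(f"pics/raw_{n}_held.png",f)
    r0,c0=proj(n,n0)[0].round().astype(int)-[45,40]; ims.append(cv2.resize(f[r0:r0+80,c0:c0+80],None,fx=5,fy=5,interpolation=cv2.INTER_CUBIC)); print(n,r0,c0,proj(n,[[*n0[:2],.066],[*n0[:2],.111],[*n0[:2],.126]]))
cv2.imwrite("pics/held.png",np.hstack(ims))
E
```

```text
t 7.32 tcp [ 0.4686 -0.0716  0.15  ] j7 -0.66 open 0.0497 grip 0.0 F [ 0.3 -0.2 -0.4]
False
t 8.15 tcp [ 0.4691 -0.0716  0.0689] j7 -0.72 open 0.0500 grip 0.0 F [-0.   0.5 -0.4]
t 8.62 tcp [ 0.469  -0.0717  0.069 ] j7 -0.72 open 0.0314 grip 30.0 F [-0.3 -0.6  4. ]
t 9.38 tcp [ 0.4678 -0.0717  0.1593] j7 -0.65 open 0.0315 grip 30.0 F [ 0.4 -0.2 -0.3]
t 10.86 tcp [0.4949 0.0852 0.1221] j7 -1.00 open 0.0312 grip 30.0 F [0.3 0.4 0.2]
top 137 261 [[181.82776765 300.96827456]
 [177.54839143 303.57040944]
 [176.03135472 304.49286495]]
side 177 233 [[221.42222899 272.97098587]
 [205.0628539  274.11658363]
 [199.36558881 274.51554595]]
```

View pics/held.png

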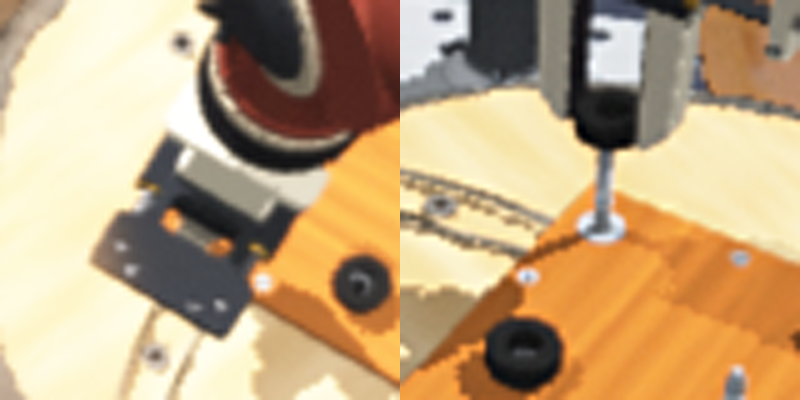

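The side crop shows the ring at column ~274.6, against a predicted 274.4, and the stud nose right under it. The top view is covered by the gripper. The ring is aligned, so I lower it with a force stop.

```bash
python3 - <<'E'
from h import *; import json
F,L,_=json.load(open("blob.json")); n0=model(F)[0]
print(servo_line([n0[0],n0[1],.0695],rate=.06,force_limit=6)); st()
E
```

```text
True
t 11.82 tcp [0.494  0.0856 0.069 ] j7 -1.04 open 0.0313 grip 30.0 F [0.6 0.6 4. ]
```

```bash
python3 - <<'E'
from h import *; import json
F,L,_=json.load(open("blob.json")); n0=model(F)[0]
command_gripper(.046); st(); servo_line([n0[0],n0[1],.16],rate=.15)
move_to([.4584,.2917,.17],down(-2.75)); command_gripper(.066); st()
for n in("top","side"): cv2.imwrite(f"pics/raw_{n}_rel.png",grab_frame(n))
from blob import blob
a={}
ims=[]
for n in("top","side"):
    f=cv2.imread(f"pics/raw_{n}_rel.png"); p=proj(n,[*n0[:2],.069])[0]; c,ar,_=blob(f,p,9,75); print(n,c,ar,"pred",p); a[n]=c
    r0,c0=proj(n,[.5,.17,.05])[0].round().astype(int)-[40,50]; ims.append(cv2.resize(f[r0:r0+80,c0:c0+100],None,fx=4,fy=4,interpolation=cv2.INTER_CUBIC))
print("ring",tri(a),"nut0",n0)
h=min(i.shape[0] for i in ims); cv2.imwrite("pics/rel.png",np.hstack([i[:h] for i in ims]))
E
```

```text
t 12.32 tcp [0.493  0.0853 0.0683] j7 -1.04 open 0.0457 grip 0.0 F [-0.1  0.9  0.2]
t 15.07 tcp [0.4585 0.2916 0.17  ] j7 -2.58 open 0.0659 grip 0.0 F [ 0.7  0.1 -1.3]
top [181.6916 301.1154] 83.28125 pred [181.5544 301.1345]
side [220.59   272.3476] 139.96875 pred [220.3644 273.0451]
ring [0.4938 0.0857 0.0686] nut0 [0.4947 0.0857 0.0633]
```

View pics/rel.png

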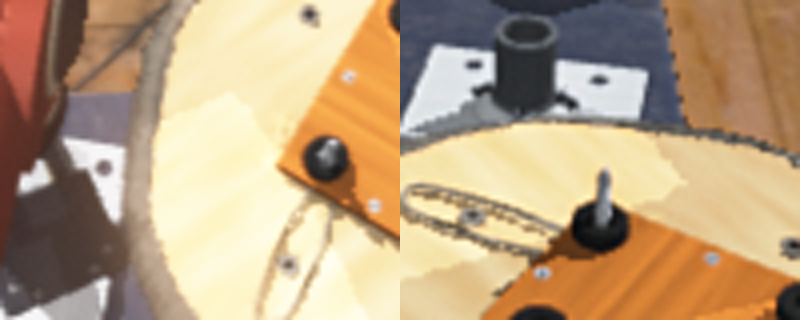

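The spacer lies flat round the stud, with its measured centre 0.9 mm from nut0. Next I take the plate.

```bash
python3 - <<'E'
from h import *; import json
F,L,_=json.load(open("blob.json")); hub=np.array([.4584,.2917]); rot=F[3]+1.7658; y0=-2.75
b=ik([F[0],F[1],.17],down(y0+rot)); print(None if b is None else np.round(b,2), np.round(state()["joints"],2))
print(servo_line([*hub,.0245],rate=.12,force_limit=5)); st()
command_gripper(.03); st()
servo_line([*hub,.06],rate=.08); st(); servo_line([*hub,.19],rate=.2); st()
if b is not None:
    move_to([F[0],F[1],.165],down(y0+rot)); st(); print(np.round(state()["joints"],2))
    for n in("top","side"): cv2.imwrite(f"pics/raw_{n}_over.png",grab_frame(n))
    ims=[]
    for n in("top","side"):
        f=cv2.imread(f"pics/raw_{n}_over.png"); r0,c0=proj(n,[F[0],F[1],.12])[0].round().astype(int)-[60,50]; print(n,r0,c0)
        ims.append(cv2.resize(f[r0:r0+120,c0:c0+100],None,fx=4,fy=4,interpolation=cv2.INTER_CUBIC))
    cv2.imwrite("pics/over.png",np.hstack(ims))
E
```

```text
[-0.3   0.49  0.34  1.87 -0.22  0.82  0.16] [-1.25  0.76  1.13  1.82 -0.78  1.09 -2.58]
False
t 16.54 tcp [0.4589 0.2918 0.0252] j7 -2.39 open 0.0662 grip 0.0 F [-0.6  0.9 -0.2]
t 17.06 tcp [0.4572 0.2913 0.0246] j7 -2.39 open 0.0417 grip 30.0 F [-4.2 -0.1  5.4]
t 17.65 tcp [0.4583 0.2919 0.0601] j7 -2.44 open 0.0416 grip 30.0 F [ 0.6  0.8 -4.6]
t 18.45 tcp [0.4571 0.2917 0.1886] j7 -2.60 open 0.0419 grip 30.0 F [-0.4  0.6 -5.9]
t 20.80 tcp [0.5206 0.0156 0.1647] j7 0.17 open 0.0417 grip 30.0 F [-0.2  1.  -5.6]
[-0.3   0.5   0.34  1.87 -0.22  0.81  0.17]
top 106 281
side 164 240
```

View pics/over.png

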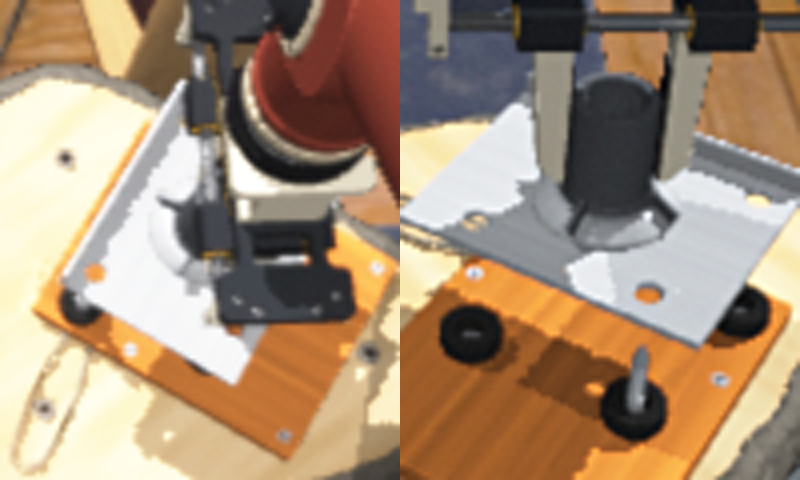

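The crops show the plate held level with its turned-up edge at +x. Orange shows through hole3 (648,293) and hole1 (758,198) in the side view, and through hole0 (95,272) in the top view. I measure the held plate's pose from these.

```bash
cat > held.py <<'E'
from blob import *
def satblob(img,p,rad=5,k=8):
    r0,c0=np.array(p).round().astype(int)-rad; w=2*rad+1
    im=cv2.resize(img[r0:r0+w,c0:c0+w],None,fx=k,fy=k,interpolation=cv2.INTER_CUBIC).astype(int)
    s=np.clip(im[...,2]-im[...,0],0,255).astype(np.uint8); thr,m=cv2.threshold(s,0,255,cv2.THRESH_OTSU)
    nl,lab,stt,cen=cv2.connectedComponentsWithStats(m)
    ok=[i for i in range(1,nl) if stt[i,4]>2*k*k and stt[i,0]>0 and stt[i,1]>0 and stt[i,0]+stt[i,2]<w*k and stt[i,1]+stt[i,3]<w*k]
    if not ok: return None,0,thr
    i=min(ok,key=lambda i:np.linalg.norm(cen[i][::-1]-k*w/2)); return (cen[i][::-1]+.5)/k-.5+[r0,c0],stt[i,4]/k/k,thr
def heldpose(tag,zu,use,F,p0=None,mk=lambda p,rad:(p,rad),zfix=True):
    """fit plate x,y,yaw (underside world z=zu in camera frame) from holes seen"""
    p=np.array(p0 if p0 is not None else [F[0],F[1],F[3]]); ob=[]
    for n,i in use:
        img=cv2.imread(f"pics/raw_{n}_{tag}.png"); q=proj(n,model([p[0],p[1],zu+.002,p[2]])[i])[0]
        c,a,t=satblob(img,q); print(n,i,"pred",q.round(1),"got",None if c is None else c.round(2),"area",round(a,1),"thr",t)
        if c is not None: ob.append((n,i,c))
    f=lambda p:np.concatenate([proj(n,model([p[0],p[1],p[3]+.002,p[2]])[i])[0]-c for n,i,c in ob]+[[(p[3]-zu)/.002]])
    s=least_squares(f,[*p,zu],loss="soft_l1",x_scale=[.01,.01,.1,.01]); print("pose x,y,yaw,z",s.x,"err to fix mm",(s.x[:2]-F[:2])*1e3,"dyaw",s.x[2]-F[3],"res",f(s.x)[:-1].reshape(-1,2).round(2).tolist()); return s.x
if __name__=="__main__":
    F=json.load(open("blob.json"))[0]
    heldpose("over",.1401-.0025,[("top",0),("top",2),("side",1),("side",2),("side",3)],F)
E
python3 held.py
```

```text
top 0 pred [174.6 305.4] got [173.81 304.32] area 18.4 thr 67.0
top 2 pred [187.8 339.6] got [188.04 339.2 ] area 9.9 thr 41.0
side 1 pred [214.5 329.3] got [213.66 329.14] area 16.0 thr 24.0
side 2 pred [220.2 258.4] got [219.21 258.16] area 15.9 thr 24.0
side 3 pred [238.4 301.8] got [237.48 301.46] area 18.6 thr 72.0
pose x,y,yaw,z [0.5207 0.0172 0.9901 0.1382] err to fix mm [-0.0505  1.8428] dyaw -0.007839648826473367 res [[0.57, 0.25], [-0.18, -0.47], [0.22, 0.11], [-0.02, 0.15], [0.01, -0.04]]
```

```bash
cat > low.py <<'E'
import sys
from held import *
F=json.load(open("blob.json"))[0]
x,y,yaw,z,tag=*map(float,sys.argv[1:5]),sys.argv[5]
print(servo_line([x,y,z],rotation=down(yaw),rate=.06,force_limit=4)); pause(.3); st()
for n in("top","side"): cv2.imwrite(f"pics/raw_{n}_{tag}.png",grab_frame(n))
heldpose(tag,state()["eef_pos"][2]-.0246-.0025,[("top",0),("side",1),("side",2),("side",3)],F)
E
python3 low.py 0.5206 0.0137 $(python3 -c "print(-2.75+.9979+1.7658+.008)") .1405 low
```

```text
False
t 21.76 tcp [0.5208 0.0137 0.1408] j7 0.19 open 0.0414 grip 30.0 F [-0.1 -0.6 -5.4]
top 0 pred [177.1 303.9] got [175.61 304.25] area 9.3 thr 50.0
side 1 pred [224.  327.6] got [223.69 327.56] area 15.2 thr 33.0
side 2 pred [229.9 258. ] got [229.55 258.13] area 12.9 thr 49.0
side 3 pred [248.2 300.5] got [247.75 300.82] area 15.5 thr 53.0
pose x,y,yaw,z [0.5214 0.0153 0.9921 0.1144] err to fix mm [ 0.6338 -0.0955] dyaw -0.005851693508734379 res [[1.0, -0.39], [0.2, 0.48], [-0.1, 0.19], [0.21, -0.11]]
```

```bash
python3 low.py 0.5202 0.0137 $(python3 -c "print(-2.75+.9979+1.7658+.012)") .1126 fin; python3 - <<'E'
from h import *
ims=[]
for n in("top","side"):
    f=cv2.imread(f"pics/raw_{n}_fin.png"); r0,c0=proj(n,[.52,.015,.1])[0].round().astype(int)-[55,50]
    ims.append(cv2.resize(f[r0:r0+110,c0:c0+100],None,fx=4,fy=4,interpolation=cv2.INTER_CUBIC))
cv2.imwrite("pics/fin.png",np.hstack(ims))
E
```

```text
False
t 22.77 tcp [0.5204 0.0137 0.1129] j7 0.21 open 0.0418 grip 30.0 F [-0.4  0.2 -5.7]
top 0 pred [179.8 302.2] got None area 0 thr 22.0
side 1 pred [234.6 325.7] got [233.71 325.26] area 11.8 thr 26.0
side 2 pred [240.6 257.6] got [239.5  257.19] area 6.0 thr 21.0
side 3 pred [259.1 299.1] got None area 0 thr 1.0
pose x,y,yaw,z [0.5202 0.0183 0.9939 0.0857] err to fix mm [-0.5307  2.8721] dyaw -0.00400116588794075 res [[0.03, -0.07], [-0.01, 0.07]]
```

View pics/fin.png

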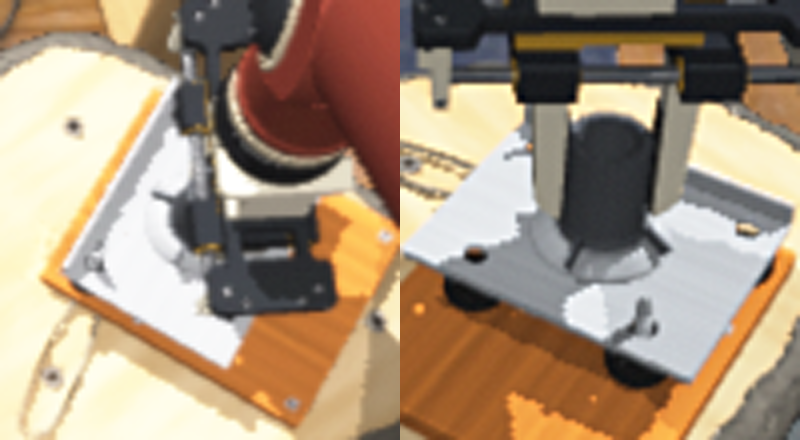

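```bash
python3 - <<'E'
from h import *; import json
F=json.load(open("blob.json"))[0]; r0,c0=proj("side",[.52,.015,.1])[0].round().astype(int)-[55,50]
q=proj("side",model([F[0],F[1],.0858+.002,F[3]])); print("ideal holes in crop:",((q-[r0,c0]+.5)*4)[:, ::-1].round()+[400,0])
f=cv2.imread("pics/raw_side_fin.png")
o=[cv2.resize(f[int(v)-9:int(v)+10,int(u)-9:int(u)+10],(260,260),interpolation=cv2.INTER_CUBIC) for v,u in q[[1,2,3]]]
for im,(v,u) in zip(o,q[[1,2,3]]): cv2.circle(im,(int((u-int(u)+9.5)*260/19),int((v-int(v)+9.5)*260/19)),2,(255,0,255),-1)
cv2.imwrite("pics/holes.png",np.hstack(o)); st()
E
```

```text
ideal holes in crop: [[540. 149.]
 [749. 232.]
 [476. 256.]
 [642. 330.]]
t 22.88 tcp [0.5203 0.0137 0.1128] j7 0.21 open 0.0414 grip 30.0 F [-0.6  0.4 -5.1]
```

View pics/holes.png

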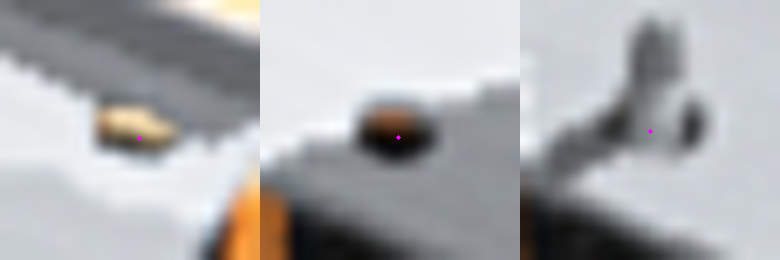

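Both studs are through the plate. Holes 1–3 lie within about 0.6 px (1–2 mm) of ideal, and the tool force is just the plate's weight. I'm handing in.

```bash
python3 -c "
from bench import *
print(close_job())"
```

```text
the job is handed in; nothing more can be done
None
```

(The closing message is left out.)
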